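# Pump up the finishing-oil sprayer

### The arm

A 7-joint arm with a two-finger parallel gripper is mounted at the origin on the work surface. World frame = base frame: x ahead of the robot, y to its left, z up, the work surface at z = 0. Lengths are in m, angles in rad, forces in N, time in s.
With the tool pointing down it reaches from about 0.375 to 0.925 m from the base axis. Payload 3.1 kg.
Tool frame: the origin (TCP) lies on the centre line of the jaws, within the pads' length; the fingertips stand 14 mm ahead of it and the grasp point (between the pads) lies 5 mm behind it; z points along the fingers, y is the direction in which the jaws open and shut (so a half turn about z gives the same grasp; the last joint's range is limited). The gripper opens to 85 mm and grips with 20 to 120 N. Pads are 22 mm wide; open, the fingers measure 114 mm over their backs; the gripper's body (76 mm by 85 mm) begins 54 mm behind the grasp point. The pads swing forward as they close: fully open they stand 13 mm farther back than shut.
Start: joints at [1.029, 0.383, 0.044, 1.598, -0.018, 1.161, -0.05], TCP at [0.279, -0.587, 0.245] pointing down, gripper open.
Joint ranges: [-2.61, 2.61], [-0.41, 2.15], [-1.48, 1.57], [0, 2.5], [-1.57, 4.71], [0.05, 1.97], [-2.85, 2.85]. Speed limits (rad/s): [2.79, 2.79, 3.14, 3.14, 3.14, 3.14, 3.14].

### API

Orientations are given as [roll, pitch, yaw] about the fixed x, y, z axes, in that order (R = Rz(yaw) Ry(pitch) Rx(roll)).
In Python, from cell import env, vision gives the robot as it stands.
- The arm moves only by the tool move_arm, never from a script. Its arguments are lists of equal length, an entry for each row: "grip": the opening in per cent of the stroke, from 0 (shut) to 100 (fully open); "travel": the shift along the world's x, y, z in mm, a list of three; "angular": the turn, a rotation vector about the world's x, y, z in rad, a list of three. In form: {"grip": [grip, ...], "travel": [[dx, dy, dz], ...], "angular": [[ax, ay, az], ...]}. A call has 1 to 12 rows; each row shifts and turns the commanded pose from where the row before left it; what a row does not reach is not made up. A row lasts 1/10 s, in which the tool goes at most 50 mm and 8.59 degrees, less where a joint would pass 70% of its speed; a pose out of reach is approached as far as the arm can. A call is refused whole if a number of a shift passes 50 or a number of a turn 0.15, either way. A call with a gripper value outside its range is refused whole. The fingers move at their own pace and stop on an object; the grip force is fixed at half the most. Time passes only in rows, so rows that do not move let the fingers close. It gives the time, the measured TCP pose, the force and the opening at its end, in the units of the state.
- env.sense(): the state, without advancing time (a new reading comes with each control period).
- vision.camera(name): name is "side" or "top"; returns (picture, depth): 420x560x3 uint8, blue, green, red; 420x560 float32, m along the optical axis (not along the pixel's ray), 0 where there is no reading.
- vision.camera_params(name): a dict with "intrinsics" (3x3 intrinsics, pixels), "distortion" ([k1, k2, p1, p2, k3] as OpenCV has them; the pictures are not rectified), "view" (4x4, takes a point from world to camera coordinates). Camera axes: x right, y down, z forward; pixel columns grow to the right and rows downward; lengths in m; the calibration is good to about 2 mm. A picture is of the moment at which its call begins. camera_params takes no time and is no camera call.
- env.finish_job(): hands the job in, once; it reports no verdict.
The state is a dict: "time": time; "q": joint angles; "dq": joint speeds; "effort": joint torques, N m; "position": TCP position; "tcp_rot": TCP orientation; "contact_force": force on the tool from outside, world axes, zero at the start; "ft_torque": the same for the moment, N m; "width": finger opening in m.
Only numpy, scipy, OpenCV 4.12 (cv2) and the standard library are available. Lean on these libraries where they do the work, as an engineer would, in place of code of your own. Each camera call takes 0.05 s, during which the arm holds its last target. There are 200 camera calls.

### The job

The pressure sprayer on the scroll-saw bench has to be ready for oiling the cut-outs: press its black pump knob down with the fingertips, full strokes, letting the spring bring it all the way back up each time, until the steel pressure pin in the sprayer's shoulder has popped fully out, then leave the knob up and take the hand away. Only press the knob: do not lift, tip or shove the sprayer, do not touch the pin, and leave the other things on the bench where they are.

Things in the scene. Friction and masses are not known exactly. Their poses are not given: they have to be found in the camera images.
- sprayer: Loose pump-up pressure sprayer, 1.2 kg: round white tank 116 mm across, black ribbed collar (74 mm across, top 162 mm high), black pump head (top 186 mm high). Origin: centre of its underside, z up, pump axis = z. Along its -x a brass spray outlet with a thumb trigger reaches 102 mm from the axis, 158 to 190 mm high. On its +x shoulder: the pin's boss. A small fixed brass relief cap sits on its -y shoulder.
- knob_top (a point): Centre of the flat top of the pump knob, on the sprayer's axis, 236 mm above the bench when up; moves down with the knob. The knob is black plastic, round, 46 mm in diameter (flat top 38 mm across), on a 12 mm steel rod. Pressing it anywhere near its centre, straight down, works.
- plunger (a joint): How far the knob is pressed, m: 0 = up (spring rest), 0.030 = bottom stop. The spring pushes back with 4 N at the top, 9 N at the bottom, and returns the knob by itself within 0.2 s. Each full stroke (down at least 26 mm, back up to within 3 mm) drives the pin out a step of about 5 mm; short strokes do little or nothing. The sprayer stays put under 25 N on the knob.
- pin (a joint): How far the pressure pin is out, m: 0 = right in, 0.024 to 0.025 = fully out (end stop). It starts between 0 and 0.006, so 4 to 6 full strokes are needed. It stays where it is between strokes. Strokes after it is fully out change nothing and do no harm.
- indicator: The pressure pin: an upright bright steel pin, 10 mm in diameter, that slides up out of a black boss (21 mm across with a steel ring) on the sprayer's shoulder. A black band near its foot comes into sight when it is nearly out. Not to be touched. Origin on its axis, 3 mm below its top end; z up.
- pin_tip (a point): Centre of the pin's top end: 3 mm above the boss when right in, 27 to 28 mm above it when fully out.
- pin_boss (a point): Centre of the top face of the pin's boss, on the sprayer: 48 mm from the sprayer's axis along the sprayer's +x, 150 mm above the bench. The fully-out pin ends 178 mm above the bench, lower than the pressed-down knob's top (206 mm).
- soap: Loose amber soap bottle with a small black pump spout, 68 mm in diameter, 161 mm high. Not part of the job. Origin at the centre of its underside.
- tin: Loose round steel oil tin, 80 mm in diameter, 109 mm high. Not part of the job. Origin at the centre of its underside.
- block: Loose cork sanding block, 115 x 65 x 40 mm. Not part of the job. Origin at the centre of its underside.
- sun: Loose plywood sun cut-out lying flat, 106 mm across, 6 mm thick. Not part of the job. Origin at the centre of its underside.
- tape: Loose roll of tape lying flat, 100 mm across, 25 mm high. Not part of the job. Origin at the centre of its underside.
- glue: Loose white glue bottle, 56 mm in diameter, 150 mm high. Not part of the job. Origin at the centre of its underside.
- driver: Loose screwdriver lying flat, 170 mm long along its x axis, about 25 mm high. Not part of the job.
- brush: Loose flat brush lying flat, 200 mm long along its x axis, about 20 mm high. Not part of the job.
Mind the look-alikes: they are no part of the job. What is shaped like the sprayer but orange or turquoise is not meant.

How it is judged:
On the way, in this order (a step that is already met when the one before it is completed fails the run):
1. the pin is half out (value of joint pin above 0.0125 m), for 0.05 s.
2. the pin is fully out (value of joint pin above 0.021 m), for 0.2 s.
At the end, for the whole second after the job is handed in: The pressure pin is fully out (more than 21 mm, end stop at about 25 mm), the knob is back up (within 3 mm), the sprayer stands upright and at rest within 30 mm of where it was, and every other thing is within 30 mm of where it was (value of joint pin above 0.021 m and value of joint plunger below 0.003 m and angle between sprayer's own z axis and vertical below 0.05 rad and height (world z) of sprayer below 0.005 m and distance of each of sprayer, soap, tin, block, sun, tape, glue, driver, brush from where it was at the start of the episode below 0.03 m and linear speed of sprayer below 0.02 m/s); the robot touches nothing.
It fails at once if the sprayer is lifted off the bench (height (world z) of sprayer above 0.012 m).
It fails at once if the sprayer is tipped (over 0.2 rad) (angle between sprayer's own z axis and vertical above 0.2 rad).
It fails at once if the sprayer is shoved or carried over 30 mm (distance of sprayer from where it was at the start of the episode above 0.03 m).
It fails at once if the pin is touched (over 1 N) (contact force between any of the fingers, the arm and indicator above 1 N).
It fails at once if another thing on the bench is lifted (25 mm) or moved (30 mm) (height (world z) of any of soap, tin, block, sun, tape, glue, driver, brush above 0.025 m or distance of any of soap, tin, block, sun, tape, glue, driver, brush from where it was at the start of the episode above 0.03 m).
It also fails if it takes over 48 s, if anything falls off the work surface, if the arm or the gripper's body presses on something with over 40 N, if the wrist force passes 120 N, or if a joint passes its speed limit or range.

## Working session

There is one attempt and no reset: what is moved stays moved. The work goes in short steps, Python scripts to look and compute and a tool call to move; the robot and the scene stay as the last step left them, time stands still between calls to the robot, and variables do not carry over. Pictures are saved under pics/ and viewed, on a budget of 10 in all, crops included, one or two more only if the job needs it, and the job is handed in when it is done.

Besides the shell and the picture viewer there is one more tool, called after "Request:" by a JSON object that holds its "fn" and its "kwargs", one argument or row to a line. move_arm: Moves the arm, as the interface text tells. Its arguments: {"type":"object","properties":{"grip":{"type":"array"},"travel":{"type":"array"},"angular":{"type":"array"}},"required":["grip","travel","angular"]}

```bash
mkdir -p pics; cat > h.py <<'E'
import numpy as np, cv2
from cell import env, vision
def snap(n):
    p,d=vision.camera(n); return p,d,vision.camera_params(n)
def world(c,d,u,v):
    K=np.array(c["intrinsics"]);D=np.array(c["distortion"]);V=np.array(c["view"])
    x=cv2.undistortPoints(np.array([[[u,v]]],float),K,D)[0,0]
    return (np.linalg.inv(V)@np.array([x[0]*d,x[1]*d,d,1]))[:3]
E
python3 - <<'E'
from h import *
for n in("side","top"):
    p,d,c=snap(n); cv2.imwrite(f"pics/{n}0.png",p); np.savez(f"{n}0.npz",p=p,d=d)
    print(n,np.linalg.inv(np.array(c["view"])).round(3).tolist())
s=env.sense(); print(s)
E
```

```text
side [[0.803, 0.477, -0.358, 0.918], [0.596, -0.633, 0.493, -0.468], [0.009, -0.609, -0.793, 0.941], [0.0, 0.0, 0.0, 1.0]]
top [[0.026, -0.989, 0.145, 0.405], [-1.0, -0.026, 0.005, 0.045], [-0.001, -0.145, -0.989, 1.224], [0.0, 0.0, 0.0, 1.0]]
{'time': 0.1, 'q': array([ 1.02916462,  0.38374613,  0.04383842,  1.59943132, -0.01789332,
        1.16118734, -0.04989774]), 'dq': array([-0.00165366, -0.00223998,  0.00020525, -0.0041018 ,  0.00122208,
        0.00306145, -0.00085962]), 'effort': array([ 2.75409322e-03, -4.34730184e+01,  1.02959756e+00, -2.50454789e+01,
        1.09264071e-02,  5.56512576e-03, -2.66257638e-05]), 'position': array([ 0.27875616, -0.58628098,  0.24401069]), 'tcp_rot': array([-3.13921652e+00,  1.31136116e-04,  4.43914755e-01]), 'contact_force': array([-0.26332519, -0.24071733, -0.6712179 ]), 'ft_torque': array([ 0.02296529, -0.01554269,  0.0306812 ]), 'width': 0.08536257061162884}
```

View pics/side0.png

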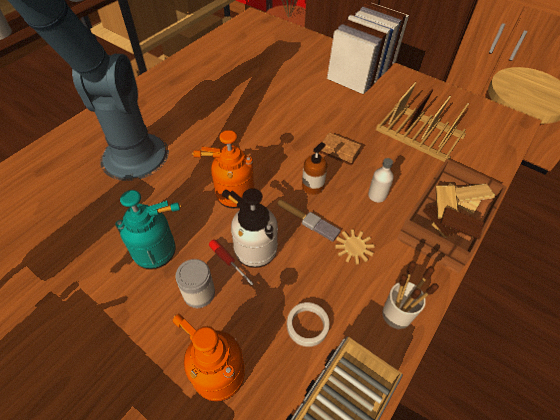

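View pics/top0.png

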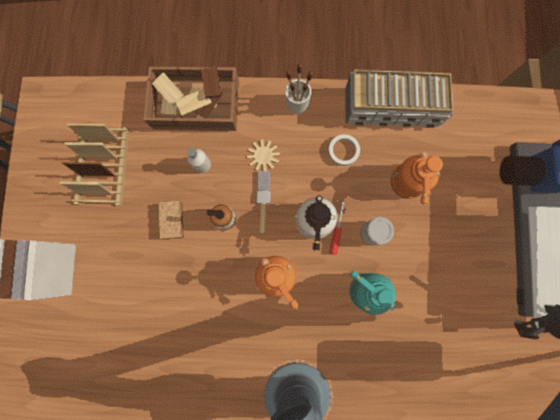

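The pictures show three kinds of sprayer:
- **White, with black collar and knob:** side (254,230), top (318,213). This is the one meant.
- **Orange look-alikes:** side (232,165) and (213,360), top (275,277) and (416,178).
- **Turquoise look-alike:** side (147,230), top (373,293).

I'll check the white one in a close crop.

```bash
python3 - <<'E'
from h import *
a=np.load("side0.npz");b=np.load("top0.npz")
A=cv2.resize(a["p"][175:275,205:305],(400,400),interpolation=2)
B=cv2.resize(b["p"][180:260,280:360],(400,400),interpolation=2)
cv2.imwrite("pics/crop0.png",np.hstack([A,B]))
for n,z,(u0,u1,v0,v1) in(("side",a,(215,295,180,275)),("top",b,(295,345,180,255))):
    c=vision.camera_params(n); P=[]
    for v in range(v0,v1):
        for u in range(u0,u1):
            d=z["d"][v,u]
            if d>0: P.append((u,v,*world(c,d,u,v)))
    P=np.array(P); 
    for lo,hi in((.226,.25),(.19,.222),(.15,.16),(.12,.15)):
        q=P[(P[:,4]>lo)&(P[:,4]<hi)]
        if len(q): print(n,lo,len(q),q.mean(0).round(4),q.min(0).round(3),q.max(0).round(3))
E
```

```text
side 0.226 270 [ 2.519926e+02  1.966889e+02  5.405000e-01 -4.520000e-02  2.342000e-01] [ 2.42e+02  1.89e+02  5.16e-01 -6.50e-02  2.26e-01] [ 2.62e+02  2.05e+02  5.61e-01 -2.20e-02  2.38e-01]
side 0.19 22 [ 2.493182e+02  2.045455e+02  5.291000e-01 -4.390000e-02  1.951000e-01] [ 2.30e+02  1.92e+02  4.68e-01 -4.90e-02  1.90e-01] [ 2.55e+02  2.09e+02  5.45e-01 -3.70e-02  2.04e-01]
side 0.15 150 [ 2.565133e+02  2.240933e+02  5.594000e-01 -5.670000e-02  1.558000e-01] [ 2.38e+02  2.04e+02  5.00e-01 -8.00e-02  1.50e-01] [ 2.72e+02  2.31e+02  5.95e-01 -5.00e-03  1.60e-01]
side 0.12 725 [ 2.530676e+02  2.289269e+02  5.511000e-01 -6.100000e-02  1.340000e-01] [ 2.22e+02  1.80e+02  3.80e-01 -9.90e-02  1.20e-01] [2.76e+02 2.43e+02 5.97e-01 4.60e-02 1.50e-01]
top 0.226 240 [ 3.20025e+02  2.11450e+02  5.36500e-01 -4.24000e-02  2.35600e-01] [ 3.12e+02  2.03e+02  5.15e-01 -6.40e-02  2.30e-01] [ 3.28e+02  2.20e+02  5.60e-01 -2.20e-02  2.40e-01]
top 0.19 7 [ 3.164286e+02  2.380000e+02  4.705000e-01 -3.760000e-02  1.909000e-01] [ 3.15e+02  2.36e+02  4.65e-01 -4.20e-02  1.90e-01] [ 3.18e+02  2.40e+02  4.76e-01 -3.40e-02  1.92e-01]
top 0.15 63 [ 3.154286e+02  2.094762e+02  5.524000e-01 -3.650000e-02  1.563000e-01] [ 3.04e+02  1.95e+02  5.03e-01 -8.00e-02  1.50e-01] [ 3.31e+02  2.27e+02  5.94e-01 -5.00e-03  1.60e-01]
top 0.12 568 [ 3.157113e+02  2.175915e+02  5.320000e-01 -3.920000e-02  1.350000e-01] [ 2.98e+02  1.95e+02  4.80e-01 -9.90e-02  1.21e-01] [3.36e+02 2.36e+02 5.95e-01 1.10e-02 1.50e-01]
```

View pics/crop0.png

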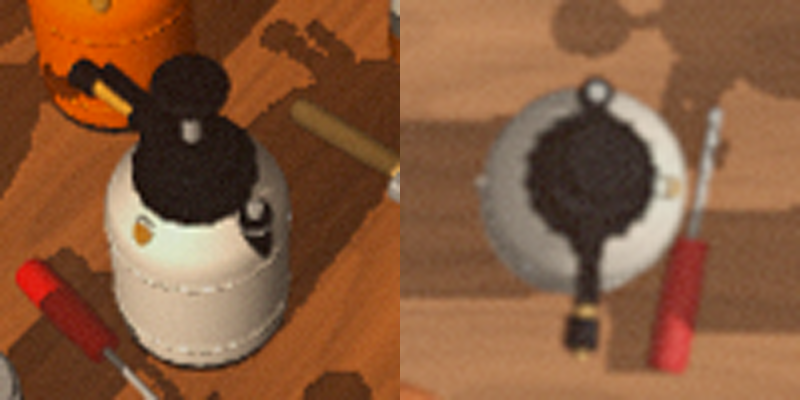

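The crop confirms the choice: white tank, black collar and knob, with the pin boss at the world +x side (side crop (257,212), top crop (597,92)). The knob top is at about (0.538, -0.043, 0.236). Next I shut the gripper, raise it and travel above the other things.

Request:
{"fn": "move_arm", "kwargs": {
  "grip": [0,0,0,0,0,0,0,0,0,0,0,0],
  "travel": [
    [0,0,45],
    [0,0,45],
    [20,42,0],
    [20,42,0],
    [20,42,0],
    [20,42,0],
    [20,42,0],
    [20,42,0],
    [20,42,0],
    [20,42,0],
    [20,42,0],
    [20,42,0]
  ],
  "angular": [
    [0,0,0],
    [0,0,0],
    [0,0,0],
    [0,0,0],
    [0,0,0],
    [0,0,0],
    [0,0,0],
    [0,0,0],
    [0,0,0],
    [0,0,0],
    [0,0,0],
    [0,0,0]
  ]
}}

```text
time: 1.3
position: [0.4792, -0.1652, 0.3349]
tcp_rot: [-3.141, 0.001, 0.444]
contact_force: [0.7, -0.5, 0.1]
width: -0.0004
```

Request:
{"fn": "move_arm", "kwargs": {
  "grip": [0,0,0,0,0,0,0],
  "travel": [
    [20,41,0],
    [20,41,0],
    [19,41,0],
    [0,0,-20],
    [0,0,-20],
    [0,0,-25],
    [0,0,0]
  ],
  "angular": [
    [0,0,0],
    [0,0,0],
    [0,0,0],
    [0,0,0],
    [0,0,0],
    [0,0,0],
    [0,0,0]
  ]
}}

```text
time: 2.0
position: [0.5348, -0.0439, 0.2658]
tcp_rot: [-3.137, 0.008, 0.444]
contact_force: [-0.5, 0.8, 0.1]
width: 0.0003
```

```bash
python3 - <<'E'
from h import *
s=env.sense(); print(s["position"],s["tcp_rot"],s["contact_force"])
A=snap("side")[0];B=snap("top")[0]
A=cv2.resize(A[155:255,205:305],(400,400),interpolation=2)
B=cv2.resize(B[170:270,270:370],(400,400),interpolation=2)
cv2.imwrite("pics/crop1.png",np.hstack([A,B]))
E
```

```text
[ 0.53480611 -0.04394388  0.26584035] [-3.13682851  0.00806161  0.44431432] [-0.54237212  0.76386253  0.0874815 ]
```

View pics/crop1.png

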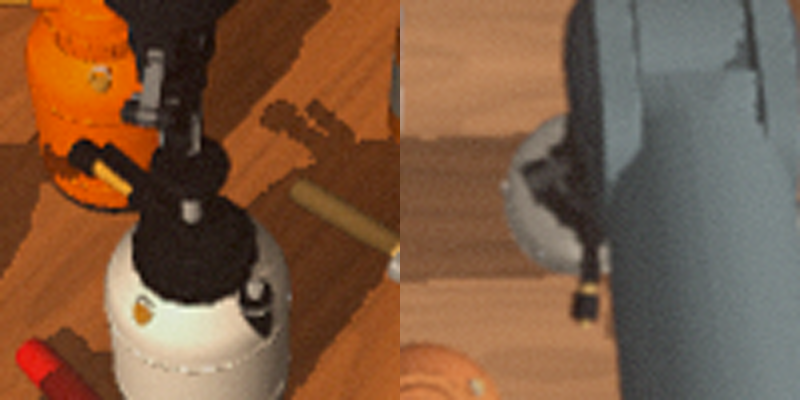

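The side crop shows the shut fingertips at (180,145), right above the knob (190,165). The top view is blocked by the arm. I'll make one trial press.

Request:
{"fn": "move_arm", "kwargs": {
  "grip": [0,0,0,0,0],
  "travel": [
    [2,0,-14],
    [0,0,-10],
    [0,0,-10],
    [0,0,-10],
    [0,0,0]
  ],
  "angular": [
    [0,0,0],
    [0,0,0],
    [0,0,0],
    [0,0,0],
    [0,0,0]
  ]
}}

```text
time: 2.6
position: [0.5416, -0.0442, 0.227]
tcp_rot: [3.14, -0.003, 0.444]
contact_force: [0.0, -0.8, 8.0]
width: 0.0002
```

Request:
{"fn": "move_arm", "kwargs": {
  "grip": [0,0,0],
  "travel": [
    [-2,0,-4],
    [0,0,-1],
    [0,0,0]
  ],
  "angular": [
    [0,0,0],
    [0,0,0],
    [0,0,0]
  ]
}}

```text
time: 2.9
position: [0.5415, -0.0442, 0.2241]
tcp_rot: [3.138, -0.007, 0.444]
contact_force: [1.5, -0.1, 8.1]
width: -0.0003
```

Request:
{"fn": "move_arm", "kwargs": {
  "grip": [0,0,0],
  "travel": [
    [0,0,-3],
    [0,0,0],
    [0,0,0]
  ],
  "angular": [
    [0,0,0],
    [0,0,0],
    [0,0,0]
  ]
}}

```text
time: 3.2
position: [0.5415, -0.0442, 0.2213]
tcp_rot: [3.138, -0.007, 0.444]
contact_force: [1.4, 0.3, 7.9]
width: -0.0
```

Request:
{"fn": "move_arm", "kwargs": {
  "grip": [0,0,0],
  "travel": [
    [0,0,-2],
    [0,0,0],
    [0,0,0]
  ],
  "angular": [
    [0,0,0],
    [0,0,0],
    [0,0,0]
  ]
}}

```text
time: 3.5
position: [0.5415, -0.0441, 0.2201]
tcp_rot: [3.137, -0.007, 0.444]
contact_force: [0.6, 0.6, 12.1]
width: -0.0001
```

The bottom stop can be felt at TCP z of about 0.2203, with 12 N. Next come full strokes from here.

Request:
{"fn": "move_arm", "kwargs": {
  "grip": [0,0,0,0,0,0,0,0,0],
  "travel": [
    [0,0,20],
    [0,0,20],
    [0,0,0],
    [0,0,0],
    [0,0,-14],
    [0,0,-14],
    [0,0,-8],
    [0,0,-4],
    [0,0,0]
  ],
  "angular": [
    [0,0,0],
    [0,0,0],
    [0,0,0],
    [0,0,0],
    [0,0,0],
    [0,0,0],
    [0,0,0],
    [0,0,0],
    [0,0,0]
  ]
}}

```text
time: 4.4
position: [0.5392, -0.0442, 0.2199]
tcp_rot: [3.14, -0.001, 0.444]
contact_force: [-6.8, 0.2, 23.6]
width: 0.0
```

Request:
{"fn": "move_arm", "kwargs": {
  "grip": [0,0,0,0],
  "travel": [
    [0,0,20],
    [0,0,20],
    [0,0,0],
    [0,0,0]
  ],
  "angular": [
    [0,0,0],
    [0,0,0],
    [0,0,0],
    [0,0,0]
  ]
}}

```text
time: 4.8
position: [0.5368, -0.0441, 0.254]
tcp_rot: [-3.14, 0.003, 0.444]
contact_force: [-0.3, 0.5, -1.3]
width: -0.0002
```

```bash
python3 - <<'E'
from h import *
s=env.sense(); print(s["position"],s["contact_force"])
A=snap("side")[0]
cv2.imwrite("pics/crop2.png",cv2.resize(A[170:270,205:305],(500,500),interpolation=2))
E
```

```text
[ 0.53676481 -0.04405679  0.2539577 ] [-0.25515424  0.47546605 -1.27114104]
```

View pics/crop2.png

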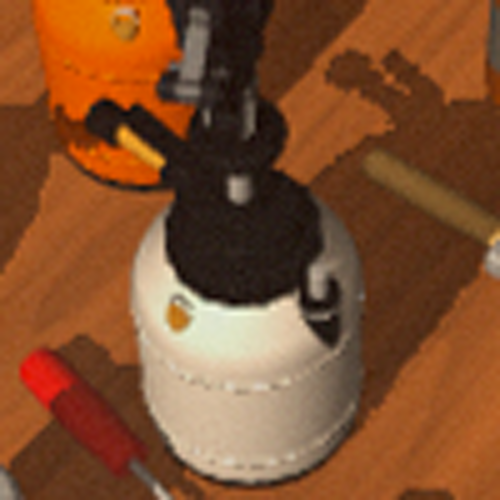

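The pin is rising: its tip is at crop (318,268) and it clearly stands out of the boss. I'll continue with slightly gentler strokes.

Request:
{"fn": "move_arm", "kwargs": {
  "grip": [0,0,0,0,0,0],
  "travel": [
    [0,0,-13],
    [0,0,-13],
    [0,0,-8],
    [0,0,-3],
    [0,0,-1],
    [0,0,0]
  ],
  "angular": [
    [0,0,0],
    [0,0,0],
    [0,0,0],
    [0,0,0],
    [0,0,0],
    [0,0,0]
  ]
}}

```text
time: 5.45
position: [0.538, -0.0441, 0.22]
tcp_rot: [3.141, 0.001, 0.444]
contact_force: [-6.1, -0.6, 17.6]
width: 0.0
```

Request:
{"fn": "move_arm", "kwargs": {
  "grip": [0,0,0,0,0,0,0,0,0,0],
  "travel": [
    [0,0,19],
    [0,0,19],
    [0,0,0],
    [0,0,0],
    [0,0,-13],
    [0,0,-13],
    [0,0,-8],
    [0,0,-3],
    [0,0,-1],
    [0,0,0]
  ],
  "angular": [
    [0,0,0],
    [0,0,0],
    [0,0,0],
    [0,0,0],
    [0,0,0],
    [0,0,0],
    [0,0,0],
    [0,0,0],
    [0,0,0],
    [0,0,0]
  ]
}}

```text
time: 6.45
position: [0.5384, -0.0441, 0.2201]
tcp_rot: [3.141, 0.0, 0.444]
contact_force: [-5.1, -0.8, 18.6]
width: 0.0001
```

Request:
{"fn": "move_arm", "kwargs": {
  "grip": [0,0,0,0],
  "travel": [
    [0,0,19],
    [0,0,19],
    [0,0,0],
    [0,0,0]
  ],
  "angular": [
    [0,0,0],
    [0,0,0],
    [0,0,0],
    [0,0,0]
  ]
}}

```text
time: 6.85
position: [0.5369, -0.044, 0.254]
tcp_rot: [-3.14, 0.003, 0.444]
contact_force: [-0.1, 0.4, -0.2]
width: 0.0002
```

```bash
python3 - <<'E'
from h import *
s=env.sense(); print(s["position"],s["contact_force"])
A=snap("side")[0]
cv2.imwrite("pics/crop3.png",cv2.resize(A[170:270,205:305],(500,500),interpolation=2))
E
```

```text
[ 0.53691026 -0.04403977  0.25395289] [-0.07584867  0.42683081 -0.2406525 ]
```

View pics/crop3.png

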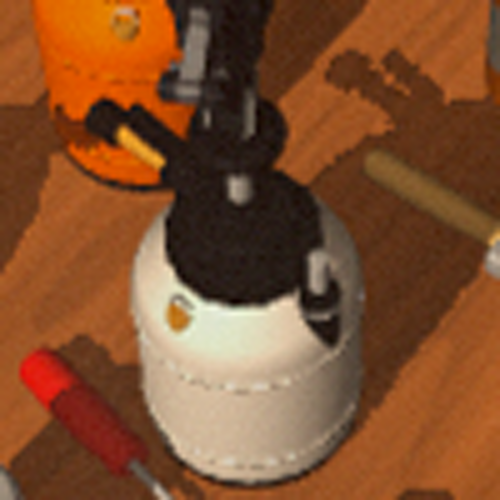

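The pin tip is now at (318,252) with the black band at its foot (318,287), so it is nearly out. Three more strokes will give some margin, since extra strokes do no harm.

Request:
{"fn": "move_arm", "kwargs": {
  "grip": [0,0,0,0,0,0,0,0,0,0],
  "travel": [
    [0,0,-13],
    [0,0,-13],
    [0,0,-8],
    [0,0,-3],
    [0,0,-1],
    [0,0,0],
    [0,0,19],
    [0,0,19],
    [0,0,0],
    [0,0,0]
  ],
  "angular": [
    [0,0,0],
    [0,0,0],
    [0,0,0],
    [0,0,0],
    [0,0,0],
    [0,0,0],
    [0,0,0],
    [0,0,0],
    [0,0,0],
    [0,0,0]
  ]
}}

```text
time: 7.9
position: [0.5372, -0.044, 0.2543]
tcp_rot: [-3.14, 0.002, 0.444]
contact_force: [-0.2, 0.5, -0.3]
width: 0.0001
```

Request:
{"fn": "move_arm", "kwargs": {
  "grip": [0,0,0,0,0,0,0,0,0,0],
  "travel": [
    [0,0,-13],
    [0,0,-13],
    [0,0,-8],
    [0,0,-3],
    [0,0,-1],
    [0,0,0],
    [0,0,19],
    [0,0,19],
    [0,0,0],
    [0,0,0]
  ],
  "angular": [
    [0,0,0],
    [0,0,0],
    [0,0,0],
    [0,0,0],
    [0,0,0],
    [0,0,0],
    [0,0,0],
    [0,0,0],
    [0,0,0],
    [0,0,0]
  ]
}}

```text
time: 8.9
position: [0.5369, -0.0441, 0.254]
tcp_rot: [-3.14, 0.003, 0.444]
contact_force: [-1.3, -0.6, -0.1]
width: 0.0005
```

Request:
{"fn": "move_arm", "kwargs": {
  "grip": [0,0,0,0,0,0,0,0,0,0],
  "travel": [
    [0,0,-13],
    [0,0,-13],
    [0,0,-8],
    [0,0,-3],
    [0,0,-1],
    [0,0,0],
    [0,0,19],
    [0,0,19],
    [0,0,0],
    [0,0,0]
  ],
  "angular": [
    [0,0,0],
    [0,0,0],
    [0,0,0],
    [0,0,0],
    [0,0,0],
    [0,0,0],
    [0,0,0],
    [0,0,0],
    [0,0,0],
    [0,0,0]
  ]
}}

```text
time: 9.9
position: [0.5369, -0.0441, 0.2539]
tcp_rot: [-3.14, 0.003, 0.444]
contact_force: [-0.0, -0.0, 0.9]
width: 0.0001
```

Request:
{"fn": "move_arm", "kwargs": {
  "grip": [0,0,0,0,0,0,0,0,0,0],
  "travel": [
    [0,0,30],
    [0,0,40],
    [0,0,10],
    [-20,-41,0],
    [-20,-41,0],
    [-20,-41,0],
    [-20,-41,0],
    [0,0,0],
    [0,0,0],
    [0,0,0]
  ],
  "angular": [
    [0,0,0],
    [0,0,0],
    [0,0,0],
    [0,0,0],
    [0,0,0],
    [0,0,0],
    [0,0,0],
    [0,0,0],
    [0,0,0],
    [0,0,0]
  ]
}}

```text
time: 10.9
position: [0.458, -0.2064, 0.3346]
tcp_rot: [-3.139, 0.001, 0.446]
contact_force: [-0.0, 0.6, -0.3]
width: 0.0001
```

```bash
python3 - <<'E'
from h import *
s=env.sense(); print(s["position"],s["contact_force"])
A,d,c=snap("side")
cv2.imwrite("pics/crop4.png",cv2.resize(A[170:270,205:305],(500,500),interpolation=2))
P=[]
for v in range(180,275):
    for u in range(215,295):
        if d[v,u]>0: P.append((u,v,*world(c,d[v,u],u,v)))
P=np.array(P); q=P[(P[:,4]>.226)&(P[:,4]<.25)]; print("knob",q.mean(0).round(4),q.max(0).round(4))
q=P[(np.hypot(P[:,2]-.586,P[:,3]+.043)<.014)&(P[:,4]>.145)]; print("pin",q.round(3).tolist()[:12])
B=np.load("side0.npz")["p"]; g=np.abs(A.astype(int)-B).max(2)[:, :]; print("changed px on bench (y>=140,x>=150):",(g[140:,150:]>60).sum(), np.argwhere(g[140:,150:]>60).min(0) if (g[140:,150:]>60).any() else "", np.argwhere(g[140:,150:]>60).max(0) if (g[140:,150:]>60).any() else "")
E
```

```text
[ 0.45804643 -0.2064357   0.3345546 ] [-0.04845289  0.5850542  -0.25257266]
knob [ 2.519631e+02  1.967085e+02  5.406000e-01 -4.540000e-02  2.344000e-01] [ 2.620e+02  2.050e+02  5.608e-01 -2.260e-02  2.396e-01]
pin [[268.0, 220.0, 0.583, -0.043, 0.177], [269.0, 220.0, 0.585, -0.041, 0.176], [266.0, 221.0, 0.574, -0.038, 0.16], [267.0, 221.0, 0.582, -0.045, 0.175], [268.0, 221.0, 0.584, -0.044, 0.176], [269.0, 221.0, 0.586, -0.043, 0.176], [270.0, 221.0, 0.589, -0.042, 0.177], [264.0, 222.0, 0.574, -0.046, 0.164], [265.0, 222.0, 0.574, -0.042, 0.161], [266.0, 222.0, 0.574, -0.039, 0.157], [267.0, 222.0, 0.585, -0.049, 0.178], [268.0, 222.0, 0.587, -0.047, 0.177]]
changed px on bench (y>=140,x>=150): 2074 [0 0] [ 89 171]
```

View pics/crop4.png

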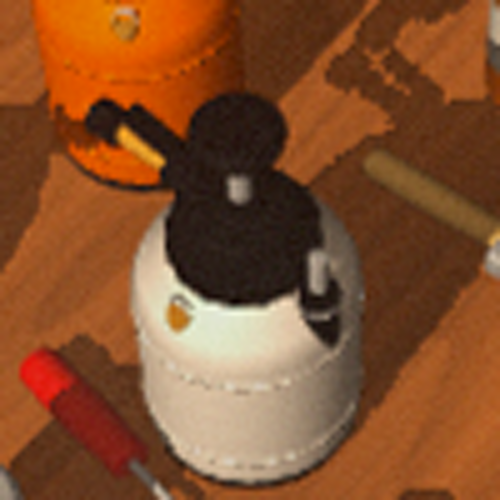

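The knob is up at (237,135). The pin tip is at (318,252), z of about 0.177, with the black band showing, so it is fully out. The sprayer hasn't moved and the hand is clear, so I'm handing it in.

```bash
python3 -c "
from cell import env
print(env.finish_job())"
```

```text
the job is handed in; nothing more can be done
None
```

The white sprayer's pressure pin is fully out, its knob is back up, and the job is handed in at about 11 s of the 48 s allowed. I pressed the knob with the shut fingertips for 7 full strokes. Every press I read the force on reached the bottom stop, at 12 to 24 N. I then lifted the hand and moved it aside.

Last checks:
- **Pin:** the tip is at z of about 0.177 m, where fully out is 0.178 m, and the black band shows.
- **Knob:** the mean height of the points on its top is 0.2344 m, against 0.2342 m at the start, so it is fully up.
- **Sprayer:** it stands upright, within about 1 mm of where it was. The sideways force during presses reached about 7 N, but nothing slid.
- **Hand:** it is clear of everything, with no contact force.
- **Other things:** the crude picture comparison was inconclusive. It flagged 2,074 changed pixels in a region that took in the arm and its shadow. I did not measure the other items one by one. The fingertips travelled above all of them, and the driver and brush handle look unmoved in the last crop.

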